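Close the pastel box and hold it up level

TASK

The wooden pastel box on the green cutting mat has its sliding lid partly open. While the box stands on the mat, push the lid fully shut, then pick up the whole box with the pastels in it, lift it to at least 10 cm clear of the mat and keep holding it there, level and still: the program finishes with the box held in the air. Leave the ink tin, the brush pot and the eraser where they stand.

Things in the scene. Friction and masses are not known exactly. Their poses are not given: they have to be found in the camera images.
- box_mid (a point): Centre (24 mm above the underside) of the loose light-wood pastel box, 200 x 54 x 48 mm high, standing on the mat. x: along its length to the end where the lid slides out; y: across the 54 mm width, where its side walls (6 mm) can be gripped; z: up. 0.36 to 0.57 kg in all, balanced within 12 mm of this centre. The +x end wall is only 36 mm high, so the lid slides over it; floor 5 mm.
- lid (a joint): Opening of the dark-wood sliding lid in m: 0 = fully shut (hard stop), 0.12 = farthest out; grows as the lid slides along the box's +x. Starts 0.04 to 0.09 open, slides with about 1 N of friction (shifting the box on the mat takes 2 N or more) and stays where it is left.
- lid_end (a point): Middle of the top edge of the lid's outer (+x) end face; axes as the box's. Lid 42 wide, 6 mm thick, its top 43 mm above the box's underside. On it, flush with this end, a red cleat 40 (y) x 12 (x) x 12 mm high, up to 55 mm above the underside. Shut, this end is flush with the box's +x end wall, 100 mm from the box centre; open, it overhangs freely.
- pastel0_mid (a point): Centre of the red square pastel stick, 70 x 12 x 12 mm, lying loose on the box's floor at its -x end (the end the lid uncovers), along the box. A grey stone lies hidden under the lid in the other half.
- pastel1_mid (a point): Centre of the yellow pastel stick, same size, between the other two.
- pastel2_mid (a point): Centre of the blue pastel stick, same size, beside the yellow one.
- mat: Green cutting mat, 460 x 740 x 3 mm, fixed to the table; origin in the middle of its underside, its top 3 mm above the table.
- ink_tin: Round ink tin, 60 mm across, 45 mm high, on the mat beside the box; origin at the middle of its underside. Leave it alone.
- brush_pot: White pot with brushes, 68 mm across, 90 mm high (brushes to 200 mm), on the mat beyond the box's -x end; origin at the middle of its underside. Leave it alone.
- eraser: White eraser, 55 x 30 x 18 mm, on the mat on the box's other long side; origin at the middle of its underside. Leave it alone.
Mind the look-alikes: they are no part of the job. What is meant by the part that bears box_mid is not purple, and is the smaller of those in its own colour.

How it is judged:
By the outcome, as a careful person would: the job done as asked, in the order asked, and still so for the second after the job is handed in, while the arm keeps its last pose, push and grip.
It also fails if it takes over 51 s, if anything falls off the work surface, if the arm or the gripper's body presses on something with over 40 N, if the wrist force passes 120 N, or if a joint passes its speed limit or range.

ROBOT

A 6-joint arm with a two-finger parallel gripper is mounted at the origin on the work surface. World frame = base frame: x ahead of the robot, y to its left, z up, the work surface at z = 0. Lengths are in m, angles in rad, forces in N, time in s.
With the tool pointing down it reaches from about 0.35 to 0.875 m from the base axis. Payload 4.2 kg.
Tool frame: the origin (TCP) lies midway between the tips of the shut fingers; the grasp point (between the pads) lies 19 mm behind it; z points along the fingers, y is the line along which they close (so a half turn about z gives the same grasp; the last joint's range is limited). The gripper opens to 87 mm and grips with 3 to 60 N. Pads are 19 mm wide; open, the fingers measure 117 mm over their backs; the gripper's body (75 mm by 190 mm) begins 51 mm behind the grasp point.
Start: joints at [-0.888, 0.385, 0.008, 0, -1.194, -0.259], TCP at [0.257, -0.57, 0.223] pointing down, gripper open.
Joint ranges: [-3.14, 3.14], [-1.21, 2.06], [-1.07, 1.41], [-3.16, 2.05], [-2.99, -0.16], [-3.1, 3.1]. Speed limits (rad/s): [2.79, 2.79, 3.14, 3.14, 3.14, 3.14].

INTERFACE

Orientations are given as a unit quaternion [x, y, z, w].
In Python, from workcell import r, optics gives the robot as it stands.
- The arm moves only by the tool apply_moves, never from a script. Its argument "motion" is a list that holds one entry, the list of rows, each a list of 6 numbers: the shift along the tool's x, y, z in units of 150 mm (1.0 is 150 mm), then the turn, a rotation vector about the tool's x, y, z in units of 90 degrees (1.0 is 90 degrees). In form: [[[x, y, z, ax, ay, az], ...]]. A call has 1 to 8 rows; each row is the pose to reach, as a shift and turn from the pose commanded when the call began, along the tool's axes at that moment; what a row does not reach only later rows make up. A row lasts 1/10 s, in which the tool goes at most 50 mm and 8.59 degrees, less where a joint would pass 70% of its speed; a pose out of reach is approached as far as the arm can. A call with a number of a shift or a turn outside -1 to 1 is refused whole. A call with a gripper value outside its range is refused whole. "jaw" is the opening, from 0 (shut) to 1 (fully open), set as the call begins (left out, the last holds). The fingers move at their own pace and stop on an object; "grip_force" is the grip in N (left out, the last holds). Time passes only in rows, so rows that repeat a pose let the fingers close. It gives the time, the measured TCP pose, the force, the opening and the grip force at its end, in the units of the state.
- r.observe(): the state, without advancing time (a new reading comes with each control period).
- optics.grab_frame(name): name is "side" or "top"; returns a dict with "img" (400x640x3 uint8, red, green, blue), "camera_matrix" (3x3 intrinsics, pixels), "D" ([k1, k2, p1, p2, k3] as OpenCV has them; the pictures are not rectified), "R" (3x3) and "t" (3): a world point X has camera coordinates R X + t. Camera axes: x right, y down, z forward; pixel columns grow to the right and rows downward; lengths in m; the calibration is good to about 2 mm. A picture is of the moment at which its call begins. There is no depth.
- r.job_done(): hands the job in; it is judged then, once.
The state is a dict: "t": time; "joint_pos": joint angles; "joint_velocities": joint speeds; "effort": joint torques, N m; "position": TCP position; "tool_rot": TCP orientation; "wrist_force": force on the tool from outside, world axes, zero at the start; "moment": the same for the moment, N m; "opening": finger opening in m; "gripper_force": force on a finger pad.
Only numpy, scipy, OpenCV 4.12 (cv2) and the standard library are available. Lean on these libraries where they do the work, as an engineer would, in place of code of your own. Each camera call takes 0.05 s, during which the arm holds its last target. There are 200 camera calls.

## Working session

There is one attempt and no reset: what is moved stays moved. The work goes in short steps, Python scripts to look and compute and a tool call to move; the robot and the scene stay as the last step left them, time stands still between calls to the robot, and variables do not carry over. Pictures are saved under pics/ and viewed, at most 10 in all, crops included, and the job is handed in when it is done.

Besides the shell and the picture viewer there is one more tool, called after "Request:" as name(argument=value, ...) on one line, values as JSON. apply_moves: Moves the arm, as the interface text tells. Shifts and turns lie within -1 to 1; 1 stands for 150 mm of shift or 90 degrees of turn. Its arguments: {"type":"object","properties":{"motion":{"type":"array"},"jaw":{"type":"number"},"grip_force":{"type":"number"}},"required":["motion"]}

```bash
mkdir -p pics; cat > h.py <<'E'
import numpy as np, cv2
from workcell import r, optics
def grab(n):
    f=optics.grab_frame(n); f['img']=np.asarray(f['img']); return f
def save(f,name,box=None,s=1):
    im=f['img'][...,::-1]
    if box: im=im[box[1]:box[3],box[0]:box[2]]
    cv2.imwrite('pics/'+name,cv2.resize(im,None,fx=s,fy=s,interpolation=cv2.INTER_CUBIC))
def ray(f,uv):
    p=cv2.undistortPoints(np.array([[uv]],float),np.array(f['camera_matrix']),np.array(f['D']))[0,0]
    R=np.array(f['R']);t=np.array(f['t']); return -R.T@t, R.T@np.array([p[0],p[1],1])
def onz(f,uv,z):
    o,d=ray(f,uv); return o+d*(z-o[2])/d[2]
def proj(f,X):
    return cv2.projectPoints(np.array([X],float),cv2.Rodrigues(np.array(f['R']))[0],np.array(f['t'],float),np.array(f['camera_matrix']),np.array(f['D']))[0][0,0]
E
python3 - <<'E'
from h import *
for n in('top','side'):
    f=grab(n); save(f,n+'0.png'); print(n,-np.array(f['R']).T@np.array(f['t']))
    import pickle; pickle.dump(f,open(n+'0.pkl','wb'))
print(r.observe())
E
```

```text
top [ 0.31104939 -0.05251252  1.43184095]
side [0.02470091 0.4571793  0.69920306]
{'t': 0.1, 'joint_pos': array([-8.88386768e-01,  3.85485891e-01,  6.77500224e-03, -4.10556193e-04,
       -1.19396374e+00, -2.58613742e-01]), 'joint_velocities': array([-0.00118064, -0.00074704,  0.00309211,  0.0025456 ,  0.000695  ,
        0.00101468]), 'effort': array([-1.92875505e-04, -3.91688883e+01,  1.87934768e+01,  4.23185840e+00,
        1.34782452e-02, -7.70617225e-05]), 'position': array([ 0.25682208, -0.56922654,  0.22157373]), 'tool_rot': array([-2.10241616e-01,  9.77648988e-01,  9.23600735e-04, -2.55687594e-04]), 'wrist_force': array([-0.28088761,  0.30328574, -0.62909099]), 'moment': array([0.0409615 , 0.01864911, 0.02016995]), 'gripper_force': 0.0, 'opening': 0.08740110462610666}
```

View pics/top0.png

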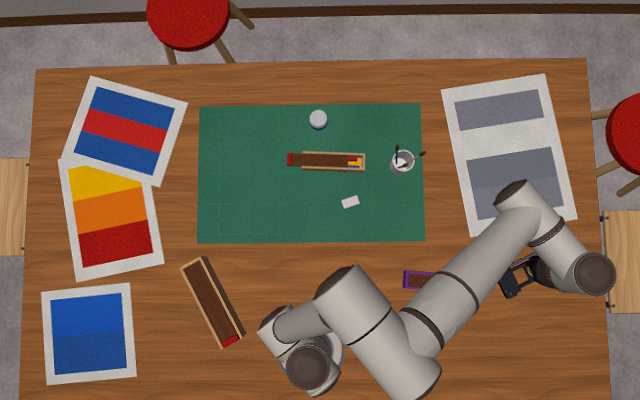

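View pics/side0.png

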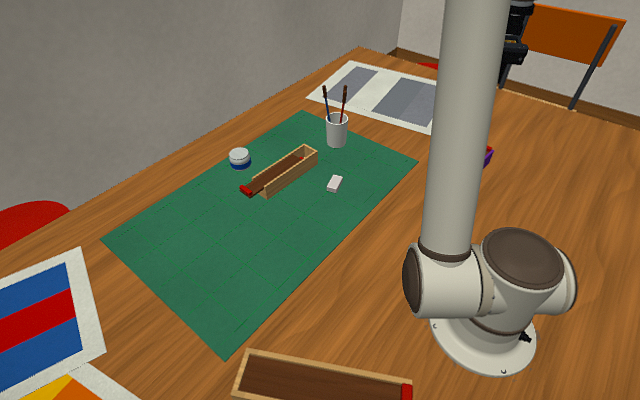

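Top view: three boxes. The light-wood one on the mat is at (326,161), with its red cleat at (290,159) and pastels at (355,161). The larger light-wood box is at (212,302), and a purple one is at (418,280). The mat box fits: it isn't purple, and it is the smaller of the two light-wood ones. I'll confirm with a crop and measure.

```bash
python3 - <<'E'
from h import *; import pickle
f=pickle.load(open('top0.pkl','rb')); save(f,'crop.png',(270,95,430,215),5)
g=pickle.load(open('side0.pkl','rb'))
im=f['img']; hsv=cv2.cvtColor(im,cv2.COLOR_RGB2HSV)
def cc(m,x0,y0,x1,y1):
    k=np.zeros_like(m); k[y0:y1,x0:x1]=m[y0:y1,x0:x1]; return k
H,S,V=[hsv[...,i].astype(int) for i in range(3)]
red=cc((((H<6)|(H>174))&(S>190)&(V>90)).astype(np.uint8),280,145,310,175)
wood=cc((((H<30)|(H>170))&(S>60)).astype(np.uint8),280,145,375,178)
light=cc(((H>8)&(H<24)&(V>125)&(S>60)&(S<190)).astype(np.uint8),280,145,375,178)
for n,m,z in(('red',red,.058),('wood',wood,.05),('light',light,.051)):
    ys,xs=np.nonzero(m); pts=np.array([onz(f,(x,y),z)[:2] for x,y in zip(xs,ys)])
    rc=cv2.minAreaRect(pts.astype(np.float32)*1000); print(n,len(xs),xs.min(),xs.max(),ys.min(),ys.max(),rc, pts.mean(0))
    if n=='light': print(cv2.boxPoints(rc))
for n,(u,v) in dict(tin=(318,119),eraser=(350,202),pot=(402,161),mat0=(198,107),mat1=(424,242)).items(): print(n,onz(f,(u,v),.003))
E
```

```text
red 41 287 290 153 164 ((600.449462890625, 62.3950080871582), (9.511177062988281, 35.486534118652344), 89.68819427490234) [0.59945515 0.06158821]
wood 1369 287 364 151 171 ((592.2659912109375, -54.172996520996094), (246.47799682617188, 61.70667266845703), 86.96321868896484) [ 0.59268576 -0.05940598]
light 349 302 364 151 170 ((593.5308227539062, -79.04997253417969), (196.52320861816406, 55.127445220947266), 87.03279876708984) [ 0.59207619 -0.09552588]
[[ 560.9176   -175.75302 ]
 [ 615.9712   -178.60666 ]
 [ 626.14404    17.653076]
 [ 571.09045    20.506714]]
tin [ 0.74387579 -0.03178334  0.003     ]
eraser [ 0.46509207 -0.13224743  0.003     ]
pot [ 0.59773948 -0.30525831  0.003     ]
mat0 [0.79365924 0.37106027 0.003     ]
mat1 [ 0.33237243 -0.36742103  0.003     ]
```

View pics/crop.png

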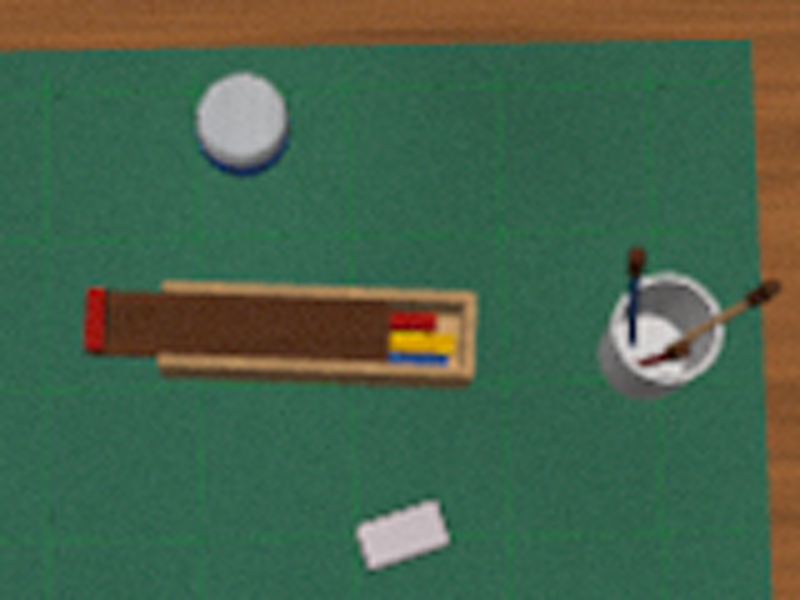

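The crop shows the light-wood box with its lid partly open, the red cleat at the left end (+y world) and the red, yellow and blue sticks at the right. Box centre is about (0.594, -0.079) with its axis at 87° yaw. The lid end is at y≈0.068, so it is open about 47 mm. I'm moving now.

Request:
apply_moves(motion=[[[-0.8, 0.66, 0, 0, 0, -0.697], [-0.8, 0.66, 0, 0, 0, -0.697], [-0.8, 0.66, 0, 0, 0, -0.697], [-0.8, 0.66, 0, 0, 0, -0.697], [-0.8, 0.66, 0, 0, 0, -0.697], [-0.8, 0.66, 0, 0, 0, -0.697], [-0.8, 0.66, 0, 0, 0, -0.697], [-0.8, 0.66, 0, 0, 0, -0.697]]], jaw=0)

```text
t: 0.9
position: [0.3256, -0.4297, 0.2221]
tool_rot: [-0.69, 0.724, 0.001, 0.0]
wrist_force: [-0.0, 0.1, 0.4]
opening: 0.0307
gripper_force: 0.0
```

Request:
apply_moves(motion=[[[-0.95, -0.41, 0, 0, 0, 0], [-0.95, -0.41, 0, 0, 0, 0], [-0.95, -0.41, 0, 0, 0, 0], [-0.95, -0.41, 0, 0, 0, 0]]])

```text
t: 1.3
position: [0.3959, -0.2874, 0.2224]
tool_rot: [-0.69, 0.723, 0.0, 0.0]
wrist_force: [0.4, -0.5, 0.3]
opening: 0.0026
gripper_force: 0.0
```

Request:
apply_moves(motion=[[[-0.95, -0.41, 0, 0, 0, 0], [-0.95, -0.41, 0, 0, 0, 0], [-0.95, -0.41, 0, 0, 0, 0], [-0.95, -0.41, 0, 0, 0, 0]]])

```text
t: 1.7
position: [0.4652, -0.1486, 0.2224]
tool_rot: [-0.69, 0.723, -0.0, 0.0]
wrist_force: [-0.6, -0.1, -0.4]
opening: 0.0006
gripper_force: 0.0
```

Request:
apply_moves(motion=[[[-0.95, -0.41, 0, 0, 0, 0], [-0.95, -0.41, 0, 0, 0, 0], [-0.95, -0.41, 0, 0, 0, 0], [-0.95, -0.41, 0, 0, 0, 0]]])

```text
t: 2.1
position: [0.5342, -0.0097, 0.2219]
tool_rot: [-0.69, 0.724, -0.0, 0.0]
wrist_force: [-0.0, -0.3, 0.2]
opening: 0.0007
gripper_force: 0.0
```

Request:
apply_moves(motion=[[[-0.95, -0.41, 0, 0, 0, 0], [-0.95, -0.41, 0, 0, 0, 0], [-0.95, -0.41, 0, 0, 0, 0], [-0.95, -0.41, 0, 0, 0, 0], [-0.95, -0.41, 0, 0, 0, 0]]])

```text
t: 2.6
position: [0.601, 0.1263, 0.2213]
tool_rot: [-0.689, 0.725, 0.0, -0.001]
wrist_force: [0.3, -0.6, 0.7]
opening: 0.0003
gripper_force: 0.0
```

Request:
apply_moves(motion=[[[0, 0, 0.3, 0, 0, 0], [0, 0, 0.6, 0, 0, 0], [0, 0, 0.9, 0, 0, 0], [0, 0, 0.9, 0, 0, 0]]])

```text
t: 3.0
position: [0.5956, 0.1222, 0.0814]
tool_rot: [-0.687, 0.727, 0.003, -0.007]
wrist_force: [0.3, -0.4, -0.2]
opening: 0.0007
gripper_force: 0.0
```

```bash
python3 - <<'E'
from h import *
f=grab('side'); print(r.observe()['position'])
p=r.observe()['position']; print(proj(f,p)); 
save(f,'s1.png',(200,120,360,240),5)
im=f['img']; hsv=cv2.cvtColor(im,cv2.COLOR_RGB2HSV); H,S,V=[hsv[...,i].astype(int) for i in range(3)]
m=((H<6)|(H>174))&(S>170)&(V>80); m[:170]=0;m[205:]=0;m[:,:230]=0;m[:,275:]=0
ys,xs=np.nonzero(m); print(xs.min(),xs.max(),ys.min(),ys.max(),xs.mean(),ys.mean(), onz(f,(xs.mean(),ys.mean()),.052))
for X in([.594+.052*.147,.068,.058],[.6+.02,.068,.058],[.6-.02,.068,.058]): print(proj(f,X))
E
```

```text
[0.5988186  0.12340003 0.08547545]
[224.21590737 195.22323404]
244 251 189 195 248.0 192.0 [0.59179331 0.06014553 0.052     ]
[242.64939494 190.3097266 ]
[237.72856353 187.19550994]
[248.56611941 194.05459117]
```

View pics/s1.png

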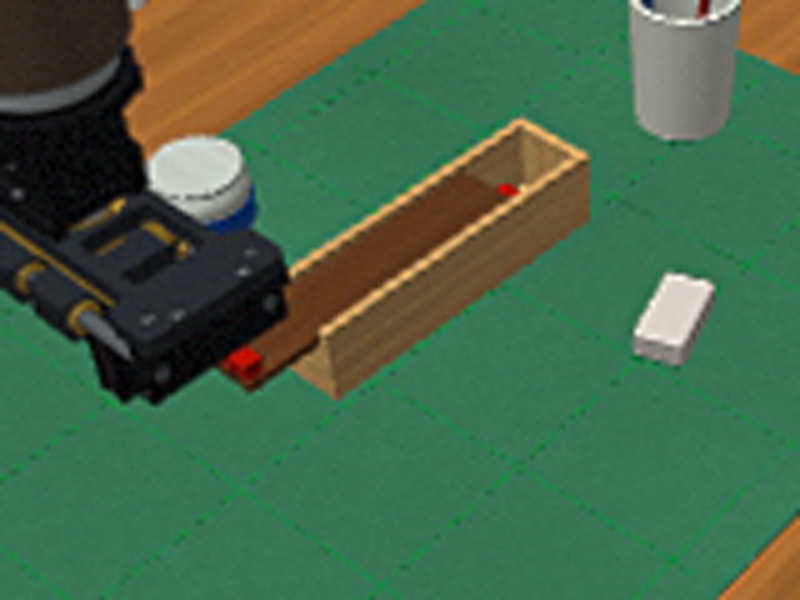

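The side crop shows the red cleat beside the fingers at about (248,192), which agrees with the top measurement. The tin, pot and eraser are clear. Next I'll lower to cleat height and push.

Request:
apply_moves(motion=[[[0, -0.02, 0.15, 0, 0, 0], [0, -0.02, 0.25, 0, 0, 0], [0, -0.02, 0.25, 0, 0, 0], [0, -0.02, 0.25, 0, 0, 0]]])

```text
t: 3.45
position: [0.6056, 0.126, 0.0529]
tool_rot: [-0.688, 0.725, -0.001, 0.002]
wrist_force: [-0.4, -0.0, 0.8]
opening: 0.0004
gripper_force: 0.0
```

Request:
apply_moves(motion=[[[0.05, 0, 0, 0, 0, 0], [0.1, 0, 0, 0, 0, 0], [0.15, 0, 0, 0, 0, 0], [0.2, 0, 0, 0, 0, 0], [0.24, 0, 0, 0, 0, 0], [0.28, 0, 0, 0, 0, 0], [0.32, 0, 0, 0, 0, 0], [0.36, 0, 0, 0, 0, 0]]])

```text
t: 4.25
position: [0.6012, 0.0719, 0.05]
tool_rot: [-0.688, 0.725, 0.0, 0.0]
wrist_force: [-0.4, 0.8, 0.2]
opening: 0.0006
gripper_force: 0.5
```

Request:
apply_moves(motion=[[[0.02, 0, 0, 0, 0, 0], [0.04, 0, 0, 0, 0, 0], [0.06, 0, 0, 0, 0, 0], [0.08, 0, 0, 0, 0, 0], [0.1, 0, 0, 0, 0, 0], [0.12, 0, 0, 0, 0, 0], [0.14, 0, 0, 0, 0, 0], [0.16, 0, 0, 0, 0, 0]]])

```text
t: 5.05
position: [0.6, 0.048, 0.05]
tool_rot: [-0.688, 0.725, 0.0, -0.0]
wrist_force: [-0.0, 0.8, 0.4]
opening: -0.0
gripper_force: 0.5
```

Request:
apply_moves(motion=[[[0.02, 0, 0, 0, 0, 0], [0.04, 0, 0, 0, 0, 0], [0.06, 0, 0, 0, 0, 0], [0.07, 0, 0, 0, 0, 0], [0.07, 0, 0, 0, 0, 0]]])

```text
t: 5.55
position: [0.5995, 0.0374, 0.0501]
tool_rot: [-0.688, 0.725, -0.0, -0.0]
wrist_force: [-0.1, 0.2, -0.3]
opening: 0.0007
gripper_force: 0.0
```

Request:
apply_moves(motion=[[[0.01, 0, 0, 0, 0, 0], [0.02, 0, 0, 0, 0, 0], [0.02, 0, 0, 0, 0, 0]]])

```text
t: 5.85
position: [0.5994, 0.0347, 0.0502]
tool_rot: [-0.688, 0.725, -0.0, 0.0]
wrist_force: [-0.3, -0.2, 0.6]
opening: 0.0003
gripper_force: 0.1
```

```bash
python3 - <<'E'
from h import *
f=grab('side'); s=r.observe(); print(s['position'],s['wrist_force'])
save(f,'s2.png',(220,120,340,210),6)
E
```

```text
[0.59938593 0.03464294 0.05013691] [ 0.86738902 -0.45257603  0.72810969]
```

View pics/s2.png

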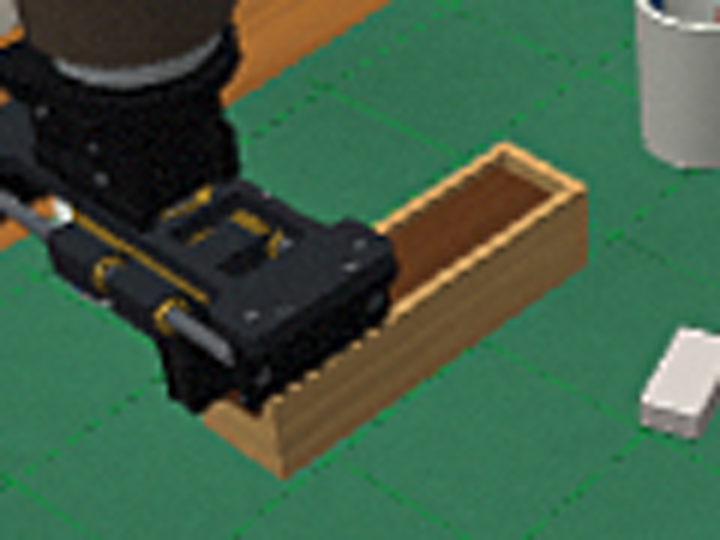

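The lid is nearly shut; only the last millimetres are left, and the pastels are covered. I'll continue gently until the force rises.

Request:
apply_moves(motion=[[[0.01, 0, 0, 0, 0, 0], [0.02, 0, 0, 0, 0, 0]]])

```text
t: 6.1
position: [0.5992, 0.0318, 0.0501]
tool_rot: [-0.688, 0.725, -0.0, 0.0]
wrist_force: [0.4, 0.3, 0.8]
opening: 0.0006
gripper_force: 0.5
```

Request:
apply_moves(motion=[[[0.01, 0, 0, 0, 0, 0], [0.02, 0, 0, 0, 0, 0]]])

```text
t: 6.3
position: [0.5993, 0.0292, 0.0502]
tool_rot: [-0.688, 0.725, -0.0, 0.001]
wrist_force: [0.4, 3.0, 0.4]
opening: 0.0004
gripper_force: 1.6
```

```bash
python3 - <<'E'
from h import *
w=[]
for i in range(3):
    f=grab('top'); s=r.observe(); w.append(s['wrist_force'])
print(s['position'],np.mean(w,0))
E
```

```text
[0.59929428 0.02899505 0.05013528] [0.04780537 2.61405987 0.30760453]
```

Request:
apply_moves(motion=[[[0.01, 0, 0, 0, 0, 0], [0.02, 0, 0, 0, 0, 0]]])

```text
t: 6.65
position: [0.5991, 0.0261, 0.0502]
tool_rot: [-0.689, 0.725, -0.0, 0.0]
wrist_force: [1.6, 3.9, -0.7]
opening: 0.0002
gripper_force: 1.7
```

Request:
apply_moves(motion=[[[-0.08, 0, 0, 0, 0, 0], [-0.16, 0, 0, 0, 0, 0], [-0.16, 0, -0.3, 0, 0, 0], [-0.16, 0, -0.5, 0, 0, 0], [-0.16, 0, -0.9, 0, 0, 0], [-0.8, 0, -0.9, 0, 0, 0], [-0.8, 0, -0.9, 0, 0, 0]]], jaw=1)

```text
t: 7.35
position: [0.6057, 0.1468, 0.1876]
tool_rot: [-0.688, 0.726, -0.001, 0.002]
wrist_force: [0.1, 0.4, -1.0]
opening: 0.0489
gripper_force: 0.0
```

```bash
python3 - <<'E'
from h import *
f=grab('top'); g=grab('side'); s=r.observe(); print(s['position'],s['wrist_force'],s['opening'])
im=f['img']; hsv=cv2.cvtColor(im,cv2.COLOR_RGB2HSV)
H,S,V=[hsv[...,i].astype(int) for i in range(3)]
light=((H>8)&(H<24)&(V>125)&(S>60)&(S<190)); k=np.zeros_like(light);k[145:178,290:375]=light[145:178,290:375]
ys,xs=np.nonzero(k); pts=np.array([onz(f,(x,y),.051)[:2] for x,y in zip(xs,ys)])
rc=cv2.minAreaRect(pts.astype(np.float32)*1000); print(rc,xs.min(),xs.max()); print(cv2.boxPoints(rc))
a=cv2.resize(f['img'][130:190,290:390],None,fx=6,fy=6,interpolation=2)
b=cv2.resize(g['img'][140:200,220:320],None,fx=6,fy=4,interpolation=2)
cv2.imwrite('pics/c2.png',np.vstack([a,b])[:600,:,::-1])
E
```

```text
[0.60564138 0.15084395 0.18605714] [ 0.21831944 -0.69863888 -0.23162235] 0.0564191695999891
((593.6674194335938, -82.25755310058594), (196.50961303710938, 55.48662567138672), 86.95629119873047) 303 365
[[ 560.74615  -178.90065 ]
 [ 616.1545   -181.84686 ]
 [ 626.5887     14.385544]
 [ 571.18036    17.331757]]
```

View pics/c2.png

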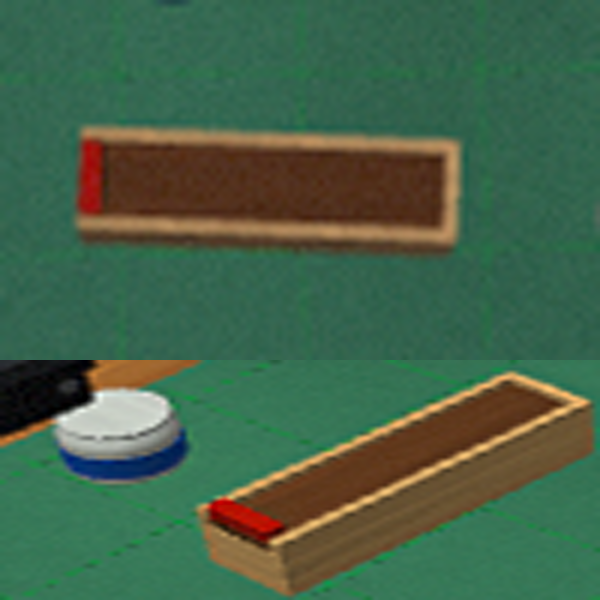

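The lid is fully shut, with the cleat flush at the +x end in both views, and the box centre is now about (0.594, -0.082). I'll go above it and descend to grasp.

Request:
apply_moves(motion=[[[0.3, 0, 0, 0, 0, 0], [0.6, 0, 0, 0, 0, 0], [0.9, 0, 0, 0, 0, 0], [0.9, 0, 0, 0, 0, 0]]], jaw=1)

```text
t: 7.85
position: [0.5968, 0.0068, 0.1848]
tool_rot: [-0.687, 0.727, 0.0, -0.001]
wrist_force: [0.4, 0.6, -0.3]
opening: 0.0844
gripper_force: 0.0
```

Request:
apply_moves(motion=[[[0.3, 0, 0, 0, 0, 0], [0.6, 0, 0, 0, 0, 0], [0.65, 0, 0.2, 0, 0, 0], [0.65, 0, 0.5, 0, 0, 0], [0.65, 0, 0.65, 0, 0, 0], [0.65, 0, 0.65, 0, 0, 0], [0.65, 0, 0.65, 0, 0, 0]]])

```text
t: 8.55
position: [0.5936, -0.0862, 0.088]
tool_rot: [-0.689, 0.725, -0.0, -0.0]
wrist_force: [0.6, -0.5, 0.6]
opening: 0.0868
gripper_force: 0.0
```

```bash
python3 - <<'E'
from h import *
f=grab('side'); s=r.observe(); print(s['position'],s['tool_rot'],s['opening'])
save(f,'s3.png',(220,110,340,200),6)
from scipy.spatial.transform import Rotation as R
print(R.from_quat(s['tool_rot']).inv().apply(np.array([.594,-.082,.012])-s['position'])/.15)
E
```

```text
[ 0.59430747 -0.08609965  0.08897564] [-6.88903835e-01  7.24851669e-01 -1.02381863e-03  7.17601787e-04] 0.08723355279501985
[-0.02738152  0.00470517  0.51315077]
```

View pics/s3.png

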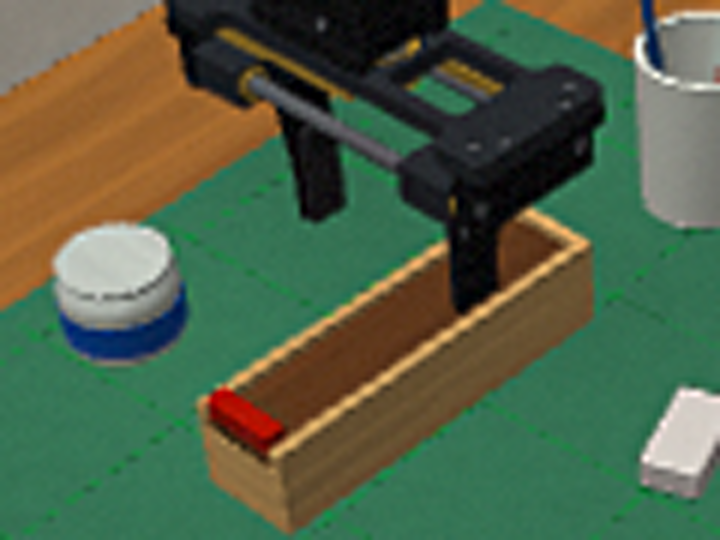

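The fingers straddle the box with clearance on both sides and the other objects are clear. I'll descend 0.51, grip and lift.

Request:
apply_moves(motion=[[[-0.027, 0, 0.2, 0, 0, 0], [-0.027, 0, 0.35, 0, 0, 0], [-0.027, 0, 0.45, 0, 0, 0], [-0.027, 0, 0.51, 0, 0, 0], [-0.027, 0, 0.51, 0, 0, 0], [-0.027, 0, 0.51, 0, 0, 0]]])

```text
t: 9.2
position: [0.5944, -0.0823, 0.0125]
tool_rot: [-0.689, 0.725, -0.001, 0.001]
wrist_force: [-0.3, 0.7, 0.2]
opening: 0.0872
gripper_force: 0.0
```

Request:
apply_moves(motion=[[[0, 0, 0, 0, 0, 0], [0, 0, 0, 0, 0, 0], [0, 0, 0, 0, 0, 0], [0, 0, 0, 0, 0, 0], [0, 0, 0, 0, 0, 0], [0, 0, 0, 0, 0, 0], [0, 0, 0, 0, 0, 0], [0, 0, 0, 0, 0, 0]]], jaw=0.4, grip_force=45)

```text
t: 10.0
position: [0.5935, -0.0825, 0.0112]
tool_rot: [-0.688, 0.725, -0.0, 0.0]
wrist_force: [0.5, -0.1, 1.2]
opening: 0.0537
gripper_force: 45.0
```

Request:
apply_moves(motion=[[[0, 0, -0.02, 0, 0, 0], [0, 0, -0.06, 0, 0, 0], [0, 0, -0.12, 0, 0, 0], [0, 0, -0.2, 0, 0, 0], [0, 0, -0.28, 0, 0, 0], [0, 0, -0.36, 0, 0, 0], [0, 0, -0.44, 0, 0, 0], [0, 0, -0.5, 0, 0, 0]]])

```text
t: 10.8
position: [0.5936, -0.0825, 0.0877]
tool_rot: [-0.688, 0.725, -0.001, 0.001]
wrist_force: [0.3, 0.4, -3.3]
opening: 0.0539
gripper_force: 45.0
```

Request:
apply_moves(motion=[[[0, 0, -0.06, 0, 0, 0], [0, 0, -0.14, 0, 0, 0], [0, 0, -0.22, 0, 0, 0], [0, 0, -0.3, 0, 0, 0], [0, 0, -0.36, 0, 0, 0], [0, 0, -0.4, 0, 0, 0], [0, 0, -0.42, 0, 0, 0], [0, 0, -0.42, 0, 0, 0]]])

```text
t: 11.6
position: [0.5932, -0.0825, 0.1493]
tool_rot: [-0.688, 0.725, -0.0, 0.0]
wrist_force: [-0.6, -0.7, -6.0]
opening: 0.0534
gripper_force: 45.0
```

Request:
apply_moves(motion=[[[0, 0, 0, 0, 0, 0], [0, 0, 0, 0, 0, 0], [0, 0, 0, 0, 0, 0], [0, 0, 0, 0, 0, 0], [0, 0, 0, 0, 0, 0]]])

```text
t: 12.1
position: [0.5931, -0.0825, 0.1489]
tool_rot: [-0.688, 0.725, 0.0, -0.0]
wrist_force: [-1.0, -0.2, -4.7]
opening: 0.0537
gripper_force: 45.0
```

```bash
python3 - <<'E'
from h import *
f=grab('side'); s=r.observe(); print(s['position'],s['tool_rot'],s['opening'],s['gripper_force'],s['wrist_force'],s['moment'])
save(f,'s4.png',(200,60,360,180),5)
E
```

```text
[ 0.59315754 -0.0825022   0.1489385 ] [-6.88431432e-01  7.25301421e-01  6.64217061e-05 -8.58296425e-05] 0.05396751353963587 44.99924473464489 [ 0.6598291  -0.46800025 -5.40242991] [-0.03155142  0.08856123  0.01504546]
```

View pics/s4.png

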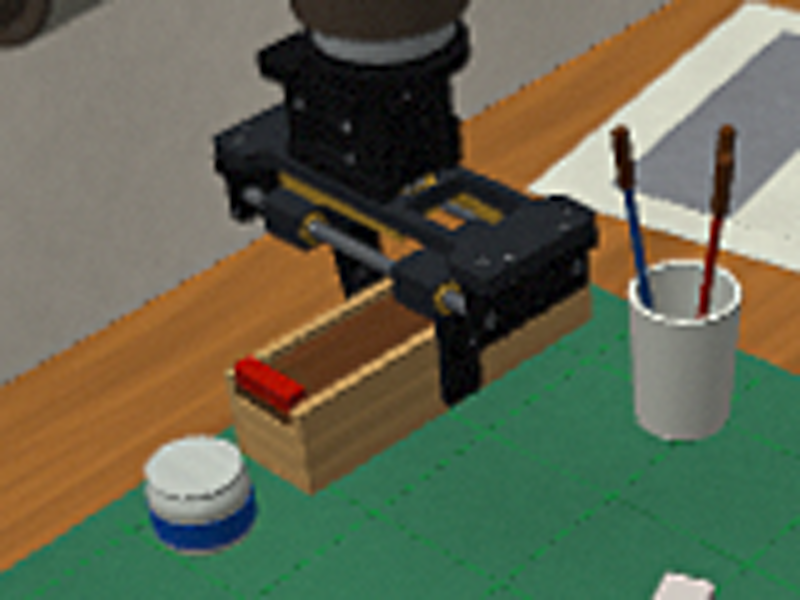

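The box is held in the air with the lid shut and the other items in place. I'll check that it is level from the lower corner, crop (312,492) → image (262.4,158.4), before handing in.

```bash
python3 - <<'E'
from h import *
f=grab('side'); 
for z in(.13,.14,.15): print(proj(f,[.5714,.0188,z]))
print(r.observe()['t'])
E
```

```text
[261.61245424 163.19293634]
[261.09719206 159.98105939]
[260.57357935 156.71778117]
12.2
```

```bash
python3 - <<'E'
from h import *
f=grab('side'); 
print('s3 seen 268.3,198.7', proj(f,[.5714,.0188,.003]))
# far end near-side top corner: s3 seen (592,243)/6, s4 seen (592,290)/5
print('s3',220+592/6,110+243/6,proj(f,[.561,-.181,.051]),'s4',200+592/5,60+290/5,proj(f,[.561,-.181,.188]))
print('s3 lidend top', 220+285/6,110+462/6,proj(f,[.5714,.0188,.051]),'s4',200+310/5,60+418/5,proj(f,[.5714,.0188,.188]))
E
```

```text
s3 seen 268.3,198.7 [267.50806601 199.98855337]
s3 318.6666666666667 150.5 [317.82272131 150.6350099 ] s4 318.4 118.0 [316.94013506 108.67635185]
s3 lidend top 267.5 187.0 [265.4115399  186.89414718] s4 262.0 143.6 [258.50394356 143.82573876]
```

```bash
python3 -c "
from h import *
print(r.job_done())"
```

```text
the job is handed in; nothing more can be done
None
```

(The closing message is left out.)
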